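# Release the channel key left latched on the light-source controller

### The job

The microscope's light-source controller is dark, and one of its four channel keys has been left latched in. With a fingertip, check the keys one after the other from left to right as you face the row, tapping each lightly and lifting off again, without pushing any of them in. When all four have been tapped, press the latched one fully down without forcing it and let it spring out, so that all four keys stand out; leave the things around the controller where they are.

Things in the scene. Friction and masses are not known exactly. Their poses are not given: they have to be found in the camera images.
- controller: Light-source controller, fixed on the bench: white desk unit, 200 mm deep (x), 230 wide (y). Origin: middle of its underside; x to its back, away from the robot, y to the left as the robot faces it. Front 120 mm (x -100 to 20): flat key deck, 50 mm high. Behind: housing 85 mm high, its four knobs 100 mm. The key row runs along y: centres at x = -45 mm, y = 63, 21, -21, -63 mm.
- cap_1: Cap of the first (leftmost) of four identical keys, counted from the left as the robot faces them (+y to -y): white plastic, 30 mm (x) by 26 mm (y), 42 mm from centre to centre. Origin: middle of the cap's flat top; axes as the controller's. The top is 64 mm above the bench when the key is out, 59.5 mm when latched in, 55 mm when right down.
- cap_2: Cap of the second of four identical keys, counted from the left as the robot faces them (+y to -y): white plastic, 30 mm (x) by 26 mm (y), 42 mm from centre to centre. Origin: middle of the cap's flat top; axes as the controller's. The top is 64 mm above the bench when the key is out, 59.5 mm when latched in, 55 mm when right down.
- cap_3: Cap of the third of four identical keys, counted from the left as the robot faces them (+y to -y): white plastic, 30 mm (x) by 26 mm (y), 42 mm from centre to centre. Origin: middle of the cap's flat top; axes as the controller's. The top is 64 mm above the bench when the key is out, 59.5 mm when latched in, 55 mm when right down.
- cap_4: Cap of the fourth (rightmost) of four identical keys, counted from the left as the robot faces them (+y to -y): white plastic, 30 mm (x) by 26 mm (y), 42 mm from centre to centre. Origin: middle of the cap's flat top; axes as the controller's. The top is 64 mm above the bench when the key is out, 59.5 mm when latched in, 55 mm when right down.
- key_1 (a joint): How far the first (leftmost) key is down, m: 0 out, 0.0045 latched in, 0.009 at its stop. Push-push latch; return spring 2 N at the top, 3.5 N at 5 mm, 5 N at the stop. A key that is out latches if pushed 6 to 7 mm or more down and let go; pushed gently under 5 mm, it comes back out. A latched key yields to no push below 3 N; pushed to its stop and let go, it comes right out.
- key_2 (a joint): How far the second key is down, m: 0 out, 0.0045 latched in, 0.009 at its stop. Push-push latch; return spring 2 N at the top, 3.5 N at 5 mm, 5 N at the stop. A key that is out latches if pushed 6 to 7 mm or more down and let go; pushed gently under 5 mm, it comes back out. A latched key yields to no push below 3 N; pushed to its stop and let go, it comes right out.
- key_3 (a joint): How far the third key is down, m: 0 out, 0.0045 latched in, 0.009 at its stop. Push-push latch; return spring 2 N at the top, 3.5 N at 5 mm, 5 N at the stop. A key that is out latches if pushed 6 to 7 mm or more down and let go; pushed gently under 5 mm, it comes back out. A latched key yields to no push below 3 N; pushed to its stop and let go, it comes right out.
- key_4 (a joint): How far the fourth (rightmost) key is down, m: 0 out, 0.0045 latched in, 0.009 at its stop. Push-push latch; return spring 2 N at the top, 3.5 N at 5 mm, 5 N at the stop. A key that is out latches if pushed 6 to 7 mm or more down and let go; pushed gently under 5 mm, it comes back out. A latched key yields to no push below 3 N; pushed to its stop and let go, it comes right out.
- slide_box: Bystander: closed blue box for microscope slides, 84 x 98 mm, 35 mm high, loose, to the left of the controller. Origin: middle of its underside.
- lens_canister: Bystander: upright black canister with grey screw lid, 46 mm across, 68 mm high, loose, to the right of the controller. Origin: middle of its underside.
- petri_dish: Bystander: flat round lidded dish, 60 mm across, 15 mm high, loose, in front of the controller (robot's side). Origin: middle of its underside.

How it is judged:
By the outcome, as a careful person would: the job done as asked, in the order asked, and still so for the second after the job is handed in, with the robot touching nothing.
It also fails if it takes over 45 s, if anything falls off the work surface, if the arm or the gripper's body presses on something with over 40 N, if the wrist force passes 120 N, or if a joint passes its speed limit or range.

### The arm

A 6-joint arm with a two-finger parallel gripper is mounted at the origin on the work surface. World frame = base frame: x ahead of the robot, y to its left, z up, the work surface at z = 0. Lengths are in m, angles in rad, forces in N, time in s.
With the tool pointing down it reaches from about 0.2 to 0.875 m from the base axis. Payload 3.4 kg.
Tool frame: the origin (TCP) lies between the finger pads; the fingertips stand 25 mm ahead of it and the grasp point (between the pads) lies 6 mm ahead of it (r.nose_length is the z of the fingertips in the tool frame, in m); z points along the fingers, x is the direction in which the jaws open and shut, and the axes are right-handed (so a half turn about z gives the same grasp; the last joint's range is limited). The gripper opens to 94 mm and grips with 3 to 60 N. Pads are 16 mm wide; open, the fingers measure 119 mm over their backs; the gripper's body (75 mm by 177 mm) begins 78 mm behind the grasp point.
Start: joints at [-1.433, 0.276, 1.505, -0, 1.361, -0.121], TCP at [0.147, -0.556, 0.23] pointing down, gripper open.
Joint ranges: [-2.89, 2.89], [-0.75, 2.08], [0.22, 2.7], [-1.18, 4.32], [0.11, 2.71], [-2.7, 2.7]. Speed limits (rad/s): [2.57, 2.57, 3.14, 3.14, 3.14, 3.14].

### API

Orientations are given as a unit quaternion [w, x, y, z].
In Python, from plant import r, gripper_to, inverse_kinematics, vision, models, telemetry gives the robot as it stands. Calls block until the motion is done:
- r.move_to(position, orientation): joint-space move of the TCP to a pose.
- r.move_l(position, rot=None, vel=0.15, guard=None): straight line of the TCP; rot=None keeps the orientation; vel is the mean speed in m/s. With guard (N) it stops when the force on the tool has changed by that much, and returns True; else False.
- r.movej(angles): joint-space move.
- gripper_to(opening, f_grip=None): finger opening in m; f_grip is the grip in N (None keeps the last); returns when the fingers have stopped.
- r.hold(seconds).
- inverse_kinematics(position, orientation): joint angles nearest the present ones, or None.
- vision.snapshot(name): name is "side" or "top"; returns the picture (480x640x3 uint8, red, green, blue); there is no depth.
- vision.get_calibration(name): a dict with "fx", "fy", "cx", "cy" (pixels), "D" ([k1, k2, p1, p2, k3] as OpenCV has them; the pictures are not rectified), "position" and "orientation" of the camera in the world. Camera axes: x right, y down, z forward; pixel columns grow to the right and rows downward; lengths in m; the calibration is good to about 2 mm. A picture is of the moment at which its call begins. get_calibration takes no time and is no camera call.
A pose or a line that the arm cannot do raises r.PlanningError and nothing moves.
- r.sign_off(): hands the job in, once; it reports no verdict.
Trained networks look in the newest picture that a camera, given by its name, has taken for a name from the list of things; names that differ only in an ending like _2 or _b are one class to them, and where a whole thing is asked for, a point or a joint stands for the part that bears it (a point fixed in the world has none). Each returns a list of dicts, best first, with "score" (0 to 1); they miss things now and then, are a little off and sometimes report something else, mostly with a low value. They report only what shows in the picture. A call takes as long as a camera call.
- models.boxes_of(thing, camera): "at" ([x, y, z] in m, in world coordinates, good to about 4 mm: the middle of the surface that is visible of it).
- models.regions_of(thing, camera): "pixels" (480x640 bool, what is visible of it).
- models.mark_of(thing, camera): "at" ([x, y, z] in m, in world coordinates, good to about 4 mm: a listed point, or the origin of a listed thing).
Readings, each from a call of its own:
- telemetry.current_t(): time.
- telemetry.current_joints(): joint angles.
- telemetry.current_dq(): joint speeds.
- telemetry.current_joint_efforts(): joint torques, N m.
- telemetry.current_ee_pos(): TCP position.
- telemetry.current_tool_rot(): TCP orientation.
- telemetry.current_wrist_force(): force on the tool from outside, world axes, zero at the start.
- telemetry.current_torque(): the same for the moment, N m.
- telemetry.current_opening(): finger opening in m.
Only numpy, scipy, OpenCV 4.12 (cv2) and the standard library are available. Lean on these libraries where they do the work, as an engineer would, in place of code of your own. Each camera call takes 0.05 s, during which the arm holds its last target.

## Working session

There is one attempt and no reset: what is moved stays moved. The work goes in short steps, each a Python script; the robot and the scene stay as the last script left them, time stands still between calls to the robot, and variables do not carry over. Pictures are saved under pics/ and viewed, and the job is handed in when it is done.

```bash
ls; mkdir -p pics
python3 - <<'E'
from plant import r, vision, models, telemetry
import cv2
for c in("top","side"):
    im=vision.snapshot(c); cv2.imwrite(f"pics/{c}0.png",im[:,:,::-1])
    print(c,vision.get_calibration(c))
    for t in("controller","cap_1"):
        print(t,[(d["score"],d["at"]) for d in models.mark_of(t,c)])
    print([(d["score"],d["at"]) for d in models.boxes_of("cap_1",c)])
print(telemetry.current_t(),telemetry.current_wrist_force(),telemetry.current_tool_rot(),r.nose_length)
E
```

```text
pics
top {'fx': 479.4995055466639, 'fy': 479.4995055466639, 'cx': 330.5305093141683, 'cy': 243.03295713325286, 'D': array([-0.06275566,  0.        ,  0.        ,  0.        ,  0.        ]), 'position': array([0.50606095, 0.04457239, 0.92546513]), 'orientation': array([ 0.02590729, -0.70462377,  0.708544  , -0.02827626])}
controller [(0.81, [0.584, -0.1911, 0.0014]), (0.72, [0.5555, -0.1518, 0.0606])]
cap_1 [(0.78, [0.5534, -0.1533, 0.0609]), (0.69, [0.5184, -0.2315, 0.067]), (0.67, [0.5671, -0.1131, 0.0667]), (0.62, [0.5342, -0.1943, 0.0657])]
[(0.79, [0.5542, -0.1527, 0.0596]), (0.77, [0.5319, -0.1924, 0.0673]), (0.76, [0.5242, -0.2288, 0.066]), (0.52, [0.5672, -0.1103, 0.0697])]
side {'fx': 441.9666463059804, 'fy': 441.9666463059804, 'cx': 313.8540962124342, 'cy': 239.48336926507508, 'D': array([-0.06070507,  0.        ,  0.        ,  0.        ,  0.        ]), 'position': array([0.5035914 , 0.85495976, 0.61813103]), 'orientation': array([ 0.02079803, -0.03597457,  0.88290232, -0.4677144 ])}
controller [(0.94, [0.5872, -0.1866, 0.0014])]
cap_1 [(0.63, [0.5367, -0.1943, 0.0614]), (0.61, [0.5493, -0.1491, 0.0614]), (0.56, [0.5234, -0.2321, 0.0606]), (0.48, [0.5695, -0.1122, 0.0634])]
[(0.65, [0.5386, -0.1875, 0.0613]), (0.52, [0.5506, -0.1405, 0.0569]), (0.48, [0.526, -0.224, 0.0603])]
0.4 [-0.37960599  0.51320325 -0.513688  ] [-7.91154136e-05  7.92444146e-01 -6.09944476e-01 -7.95595870e-05] 0.025
```

View pics/top0.png

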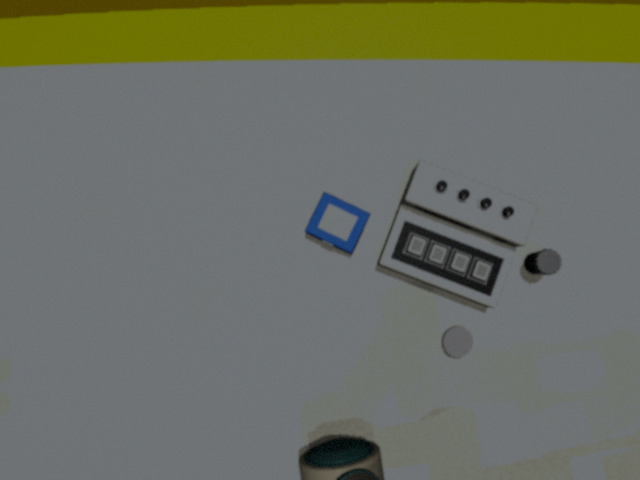

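View pics/side0.png

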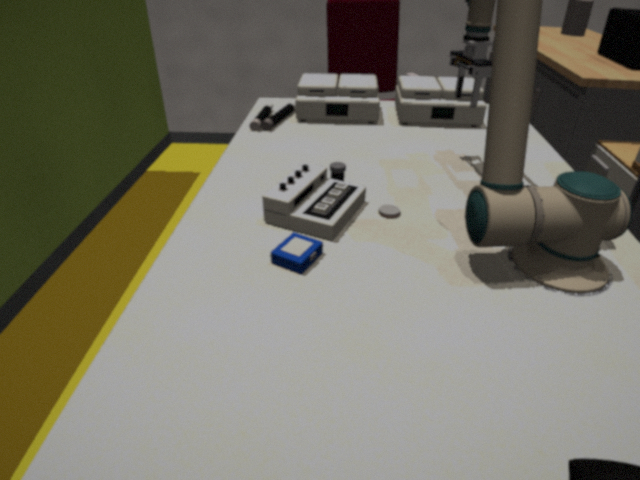

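Top: caps at about (417,244), (439,253), (460,262), (482,270); dish (457,341), box (338,222), canister (543,262). Side view agrees: the row is clear. I'll now refine the caps from their masks and both cameras.

```bash
cat > h.py <<'E'
import numpy as np, cv2
from scipy.spatial.transform import Rotation as R
from plant import r, gripper_to, inverse_kinematics, vision, models, telemetry
def ray(c,uv,z):
    k=vision.get_calibration(c)
    K=np.array([[k["fx"],0,k["cx"]],[0,k["fy"],k["cy"]],[0,0,1]])
    p=cv2.undistortPoints(np.array([[uv]],float),K,k["D"])[0,0]
    q=k["orientation"]; d=R.from_quat(q,scalar_first=True).apply([p[0],p[1],1])
    o=k["position"]; return o+d*(z-o[2])/d[2]
E
python3 - <<'E'
from h import *
for c in("top","side"):
    vision.snapshot(c); P=[]
    for d in models.regions_of("cap_1",c):
        v,u=np.nonzero(d["pixels"]); 
        m=(u.mean(),v.mean()); print(c,d["score"],len(u),np.round(m,1),np.round(ray(c,m,.064),4))
print(np.round([ray("top",p,.064) for p in[(417,244),(439,253),(460,262),(482,270)]],4))
for i in range(6):
    print(telemetry.current_wrist_force()); r.hold(.05)
print(telemetry.current_t())
E
```

```text
top 0.8 267 [480.1 269.8] [ 0.5223 -0.2286  0.064 ]
top 0.68 269 [415.8 245.6] [ 0.5668 -0.1125  0.064 ]
top 0.6 187 [437.7 253.8] [ 0.5517 -0.1519  0.064 ]
top 0.47 217 [458.9 262.6] [ 0.5355 -0.1902  0.064 ]
side 0.57 86 [327.9 201.1] [ 0.5517 -0.1358  0.064 ]
[[ 0.5696 -0.1147  0.064 ]
 [ 0.5531 -0.1543  0.064 ]
 [ 0.5366 -0.1922  0.064 ]
 [ 0.5218 -0.232   0.064 ]]
[ 0.54929647  0.11961346 -1.40631341]
[-0.29119901 -0.16362219 -0.8285289 ]
[-0.70709501  0.7974296  -0.00876105]
[-0.79958141  0.33409112  0.47314999]
[-0.04482722  0.77040685  0.47669592]
[-0.34984201 -0.29694834 -0.30083154]
0.9
```

```bash
cat >> h.py <<'E'
yaw=np.radians(-21.0); ctr=np.array([.5441,-.1716]); ey=np.array([-np.sin(yaw),np.cos(yaw)])
Q=(R.from_euler('z',yaw)*R.from_euler('x',np.pi)).as_quat(scalar_first=True)
def xy(i): return ctr+ey*(.063-.042*(i-1))
def tip(i,z): return [*xy(i),z+r.nose_length]
def F(n=8):
    a=[]
    for _ in range(n): a.append(telemetry.current_wrist_force()); r.hold(.02)
    return np.mean(a,0)
def state(): return round(telemetry.current_ee_pos()[2]-r.nose_length,4), round(telemetry.current_t(),2)
def tap(i):
    r.move_l(tip(i,.072),vel=.08); r.hold(.1); f0=F()
    for k in range(6):
        g=r.move_l(tip(i,.0585),vel=.008,guard=2.0); z,t=state(); f=F(4)-f0
        print(i,g,z,np.round(f,2),t)
        if f[2]>1.0 or not g: break
    r.move_l(tip(i,.078),vel=.08); print("lift",state(),np.round(F()-f0,2)); return z
E
python3 - <<'E'
from h import *
print([xy(i) for i in(1,2,3,4)])
gripper_to(0); print(telemetry.current_opening())
r.move_to(tip(1,.12),Q); print(state())
tap(1)
im=vision.snapshot("top"); cv2.imwrite("pics/top1.png",cv2.resize(im[180:330,340:560,::-1],None,fx=3.5,fy=3.5))
E
```

```text
[array([ 0.56667718, -0.11278443]), array([ 0.55162573, -0.15199481]), array([ 0.53657427, -0.19120519]), array([ 0.52152282, -0.23041557])]
0.0003459525977272854
(np.float64(0.1201), 4.52)
1 True 0.0622 [ 0.8  -0.23  2.05] 6.63
lift (np.float64(0.0783), 7.05) [ 0.1  -0.18 -0.02]
```

View pics/top1.png

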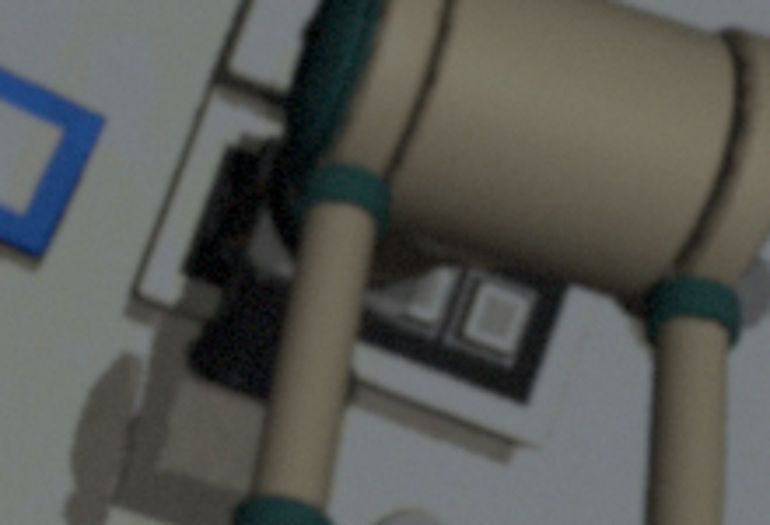

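The arm hides most of the row at (250–650,150–350), so only key 4 is clear. Key 1 met the finger near 62–64 mm, so it is out, and the force returned to zero after lift-off. I'll carry on with the others.

Run:
```python
from h import *
for i in(2,3,4): tap(i)
```

```text
2 True 0.0592 [0.5  0.27 2.83] 9.6
lift (np.float64(0.0782), 10.06) [-0.06  0.16 -0.35]
3 True 0.0623 [1.47 0.22 1.64] 12.23
lift (np.float64(0.0783), 12.65) [ 0.43  0.54 -0.2 ]
4 True 0.0623 [ 0.66 -0.16  2.16] 14.82
lift (np.float64(0.0783), 15.24) [-0.2   0.2  -0.22]
```

Key 2 stopped 3 mm lower than the others, so it's the latched one. I'll press it to its stop.

Run:
```python
from h import *
i=2
r.move_l(tip(i,.070),vel=.08); r.hold(.1); f0=F()
for k in range(3):
    g=r.move_l(tip(i,.0537),vel=.008,guard=8.0); z,t=state(); f=F(6)-f0
    print(g,z,np.round(f,2),t)
    if f[2]>5.3 or not g: break
r.move_l(tip(i,.080),vel=.05); print(state(),np.round(F()-f0,2))
r.move_l(tip(i,.16),vel=.15)
r.move_to([.2,-.5,.25],Q); print(state())
for c in("top","side"):
    im=vision.snapshot(c)
    w=im[180:330,340:560] if c=="top" else im[150:280,240:420]
    cv2.imwrite(f"pics/{c}2.png",cv2.resize(w[:,:,::-1],None,fx=3.5,fy=3.5,interpolation=cv2.INTER_CUBIC))
    for t in("cap_1","slide_box","lens_canister","petri_dish"):
        for d in models.mark_of(t,c): print(c,t,d)
```

```text
True 0.0554 [0.04 0.12 4.11] 18.52
True 0.0553 [-0.41  0.24  4.24] 18.82
True 0.0553 [-0.42 -0.16  4.2 ] 19.13
(np.float64(0.0799), 19.88) [ 0.25  0.11 -0.27]
(np.float64(0.2248), 22.51)
top cap_1 {'at': [0.5176, -0.2301, 0.0674], 'score': 0.85}
top cap_1 {'at': [0.5552, -0.1512, 0.067], 'score': 0.77}
top cap_1 {'at': [0.5343, -0.1961, 0.0622], 'score': 0.76}
top cap_1 {'at': [0.5704, -0.1123, 0.0657], 'score': 0.69}
top slide_box {'at': [0.6134, 0.027, 0.004], 'score': 0.57}
top lens_canister {'at': [0.5349, -0.3505, -0.0007], 'score': 0.55}
top lens_canister {'at': [0.3879, -0.1995, -0.0002], 'score': 0.54}
top petri_dish {'at': [0.3882, -0.1967, -0.0019], 'score': 0.55}
side cap_1 {'at': [0.5386, -0.1981, 0.0623], 'score': 0.51}
side cap_1 {'at': [0.5508, -0.15, 0.0624], 'score': 0.45}
side cap_1 {'at': [0.5691, -0.1141, 0.0601], 'score': 0.44}
side cap_1 {'at': [0.5272, -0.2324, 0.062], 'score': 0.41}
side slide_box {'at': [0.6119, 0.0244, 0.0004], 'score': 0.73}
side petri_dish {'at': [0.3843, -0.1968, -0.002], 'score': 0.54}
```

View pics/top2.png

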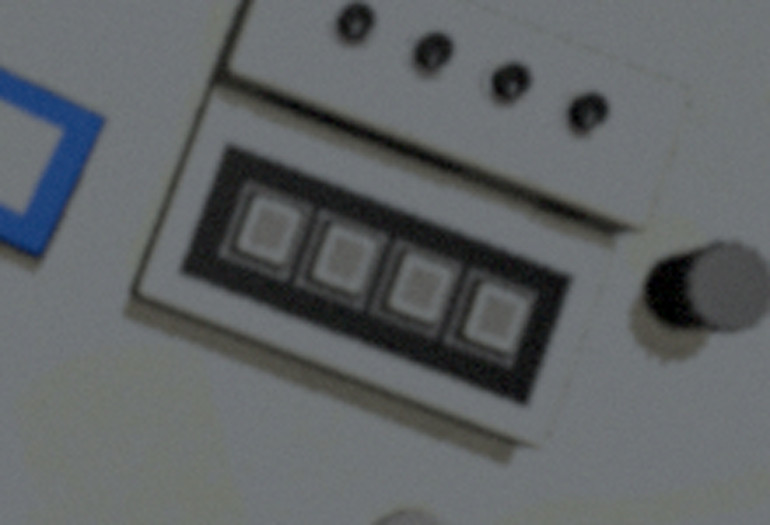

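View pics/side2.png

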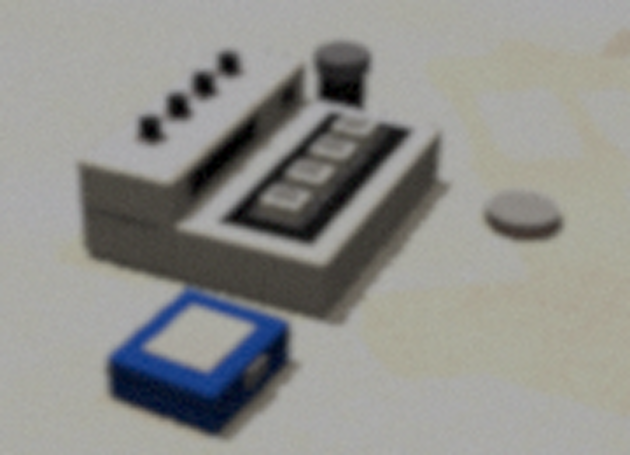

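In both pictures the four keys look alike; neighbours (box, canister, dish) are in place. I'll compare cap 2 before and after to check numerically that it came out.

Run:
```python
from h import *
a=[]
for c in("side","top"):
    k=vision.get_calibration(c); K=np.array([[k["fx"],0,k["cx"]],[0,k["fy"],k["cy"]],[0,0,1]])
    Rm=R.from_quat(k["orientation"],scalar_first=True).as_matrix().T
    b=cv2.cvtColor(cv2.imread(f"pics/{c}0.png"),cv2.COLOR_BGR2GRAY).astype(np.float32)
    n=np.mean([cv2.cvtColor(vision.snapshot(c),cv2.COLOR_RGB2GRAY).astype(np.float32) for _ in range(6)],0)
    def pr(p): return cv2.projectPoints(np.array([p],float),cv2.Rodrigues(Rm)[0],-Rm@k["position"],K,k["D"])[0].ravel()
    for i in(1,2,3,4):
        u,v=pr([*xy(i),.064]); u2,v2=pr([*xy(i),.0595])
        u,v=int(round(u)),int(round(v)); h=10 if c=="top" else 9
        s=np.s_[v-h:v+h,u-h:u+h]
        sh=cv2.phaseCorrelate(b[s],n[s].astype(np.float32),cv2.createHanningWindow((2*h,2*h),cv2.CV_32F))
        print(c,i,"shift",np.round(sh[0],2),"resp",round(sh[1],2),"expected if out",np.round([u-u2,v-v2],1),"diff",round(float(np.abs(b[s]-n[s]).mean()),1))
```

```text
side 1 shift [-0.09 -0.18] resp 0.96 expected if out [-0.4 -1.9] diff 56.9
side 2 shift [2.54 3.43] resp -0.07 expected if out [-0.3 -1.6] diff 77.4
side 3 shift [10.67 -8.64] resp 0.18 expected if out [ 0.3 -1.6] diff 80.5
side 4 shift [ 0.17 -6.77] resp 0.38 expected if out [ 0.2 -1.1] diff 78.9
top 1 shift [-0.2  -0.15] resp 0.95 expected if out [0.5 0.2] diff 48.5
top 2 shift [ 0.67 -0.15] resp 0.96 expected if out [0.8 0. ] diff 47.7
top 3 shift [-0.36  0.08] resp 1.03 expected if out [ 0.2 -0.1] diff 47.2
top 4 shift [0.35 0.07] resp 0.89 expected if out [ 0.7 -0.2] diff 46.2
```

Grey levels changed by about 50; I'll look at why and make a cleaner comparison.

Run:
```python
from h import *
out=[]
for c in("side","top"):
    im=vision.snapshot(c); print(c,im.dtype,im.mean(),cv2.imread(f"pics/{c}0.png").mean(),telemetry.current_t())
    cv2.imwrite(f"pics/{c}3f.png",im[:,:,::-1])
    o=cv2.imread(f"pics/{c}0.png")
    s=np.s_[225:285,395:505] if c=="top" else np.s_[175:220,300:360]
    f=7 if c=="top" else 6.5
    w=[cv2.resize(cv2.convertScaleAbs(x[s],alpha=1.0 if x is o else o[s].mean()/x[s].mean()),None,fx=6,fy=6,interpolation=cv2.INTER_CUBIC) for x in(o,im[:,:,::-1])]
    cv2.imwrite(f"pics/cmp_{c}.png",(np.hstack if c=="side" else np.vstack)(w)[:600,:800])
```

```text
side uint8 112.60623046875 112.55694010416667 23.6583
top uint8 105.946396484375 106.16778211805556 23.7083
```

View pics/cmp_side.png

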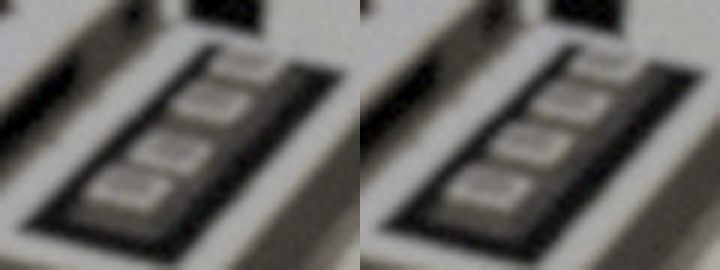

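View pics/side3f.png

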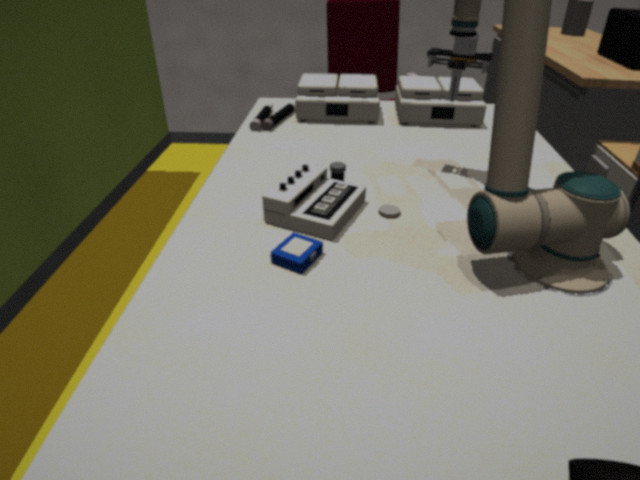

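In the side comparison, cap 2 sat about 8 px low before (row 152 against a regular spacing). Now it is at row 144 and the four caps are evenly spaced at rows 188/144/103/66. That means it has come out. The box, canister and dish are where they were.

Run:
```python
from h import *
print(telemetry.current_t(), r.sign_off())
```

```text
the job is handed in; nothing more can be done
23.7083 None
```

The job is done and handed in at 23.7 s: all four keys stand out, and key 2 was the latched one.

- **Tapping:** I tapped keys 1 to 4 from left to right with the closed fingertips, at about 2–3 N, lifting off after each. Keys 1, 3 and 4 stopped the finger at about 62.3 mm and key 2 at 59.2 mm.
- **Pressing:** I then pressed key 2 until it stopped firmly at about 55.3 mm. Each approach ended when the force had changed by 8 N, and the finger then held at about 4.2 N. I had set a threshold above the force at the stop, so the script pushed twice more at the same depth before releasing. It did not lift off in between.
- **Last checks:** In the side view, cap 2 sat low before and is now evenly in line with the other three. In the top view it shifted 0.67 px, where 0.8 px was expected for a key that had come out. The side-view shift calculation did not work, because the code altered its own images, so there I relied on comparing the pictures by eye. I did not touch key 2 again to confirm.
- **Surroundings:** The box, canister and dish look unmoved, and the arm is clear of everything.

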